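# Release the gold chocolate from a rocker-gate dispenser

## Task

Two foil-wrapped chocolate balls wait behind the orange-edged gates of the clear two-lane dispenser: press down the black paddle of the lane that holds the gold one, so that its gate lifts and the gold chocolate rolls down to the low end of its lane, then let the paddle come back up so the gate is shut again. Leave the blue chocolate waiting behind its shut gate, and do not touch or lift either chocolate with the robot. Do not disturb the jam pot, coaster, spoon or toaster.

Things in the scene. Friction and masses are not known exactly. Their poses are not given: they have to be found in the camera images.
- dispenser: Clear two-lane dispenser fixed to the desk, base 270 x 165 mm. Origin at desk height on its centre line; x runs down the lanes (paddles at -x, low lane ends at +x), y to the left lane. Lanes at y = +-40 mm, 38 mm wide, floors falling 0.2 rad to an end wall at x = 180 mm; gates at x = 60 mm. Side panels at y = +-81 mm, x -70 to 60 mm, 106 mm high (131 mm at the rocker rod).
- paddle_left (a point): Black press paddle of the left rocker: flat plate 44 (x) x 52 (y) x 6 mm, 28 mm gap to the other. Point on its top face, within 2 mm of the middle; at rest level, at (-125, +40, 126) mm in the dispenser frame, axes alike. Free space above it and under it down to the desk. At full press it is 41 mm lower and 7 mm nearer the dispenser.
- paddle_right (a point): Black press paddle of the right rocker: flat plate 44 (x) x 52 (y) x 6 mm, 28 mm gap to the other. Point on its top face, within 2 mm of the middle; at rest level, at (-125, -40, 126) mm in the dispenser frame, axes alike. Free space above it and under it down to the desk. At full press it is 41 mm lower and 7 mm nearer the dispenser.
- rocker_left (a joint): Left rocker angle about its rod (along y) at (-30, +40, 120) mm in the dispenser frame: 0 = gate down, 0.45 rad = paddle fully pressed (stop). Paddle middle 95 mm from the rod, orange-edged clear gate (32 mm wide) 90 mm beyond it. The ball passes from about 0.25 rad; 0.36 (paddle 33 mm down) is well open. Spring return, 1.5 N at the paddle rising to 4.5 N; let go, it shuts.
- rocker_right (a joint): Right rocker angle about its rod (along y) at (-30, -40, 120) mm in the dispenser frame: 0 = gate down, 0.45 rad = paddle fully pressed (stop). Paddle middle 95 mm from the rod, orange-edged clear gate (32 mm wide) 90 mm beyond it. The ball passes from about 0.25 rad; 0.36 (paddle 33 mm down) is well open. Spring return, 1.5 N at the paddle rising to 4.5 N; let go, it shuts.
- gold: Gold foil chocolate ball, 30 mm diameter, 16 g, origin at its centre. Starts resting behind the gate of the left or the right lane, at about (44, +40 or -40, 69) mm in the dispenser frame. Released, it rolls in about a second to the low lane end, centre at about (163, +-40, 45) mm.
- blue: Blue foil chocolate ball, same size, origin at its centre; starts behind the gate of the other lane and must stay there.
- jam_pot: Black ceramic jam pot with fitted lid, diameter 84 mm, 95 mm high, loose, standing to the right of the dispenser (its -y side). Origin at the centre of its underside.
- coaster: Bamboo coaster 95 x 95 x 8 mm, loose, flat on the desk to the left of the dispenser. Origin at the centre of its underside.
- spoon: Stainless demitasse spoon, 98 mm long, lying loose on the desk in front of the paddles. Origin on its underside near the middle, x towards the bowl.
- toaster: Compact silver toaster 260 x 155 x 180 mm, standing loose on the left of the desk. Origin at the centre of its underside.

How it is judged:
By the outcome, as a careful person would: the job done as asked, in the order asked, and still so for the second after the job is handed in, with the robot touching nothing.
It also fails if it takes over 32 s, if anything falls off the work surface, if the arm or the gripper's body presses on something with over 40 N, if the wrist force passes 120 N, or if a joint passes its speed limit or range.

## Robot

A 6-joint arm with a two-finger parallel gripper is mounted at the origin on the work surface. World frame = base frame: x ahead of the robot, y to its left, z up, the work surface at z = 0. Lengths are in m, angles in rad, forces in N, time in s.
With the tool pointing down it reaches from about 0.425 to 1.125 m from the base axis. Payload 14.9 kg.
Tool frame: the origin (TCP) lies midway between the tips of the shut fingers; the grasp point (between the pads) lies 19 mm behind it (r.tcp_to_grasp is the distance from the TCP to the grasp point, in m); z points along the fingers, y is the line along which they close (so a half turn about z gives the same grasp; the last joint's range is limited). The gripper opens to 91 mm and grips with 3 to 60 N. Pads are 32 mm wide; open, the fingers measure 118 mm over their backs; the gripper's body (76 mm by 178 mm) begins 60 mm behind the grasp point.
Start: joints at [1.275, 0.379, 1.734, -0, 1.028, -0.033], TCP at [0.182, 0.676, 0.214] pointing down, gripper open.
Joint ranges: [-2.77, 2.77], [-0.74, 2.19], [0, 2.66], [-1.06, 4.2], [0.31, 2.87], [-3.08, 3.08]. Speed limits (rad/s): [1.89, 1.89, 2.39, 3.14, 3.14, 3.14].

## Interface

Orientations are given as [roll, pitch, yaw] about the fixed x, y, z axes, in that order (R = Rz(yaw) Ry(pitch) Rx(roll)).
In Python, from station import r gives the robot as it stands.
- The arm moves only by the tool servo_tool, never from a script. Its argument "deltas" is a list that holds one entry, the list of rows, each a list of 5 numbers: the shift along the tool's x, y, z in cm, then the turn about the tool's z in rad, then the finger opening in cm, from 0 to 9.12. A call has 1 to 10 rows; each row is the pose to reach, as a shift and turn from the pose commanded when the call began, along the tool's axes at that moment; what a row does not reach only later rows make up. A row lasts 1/8 s, in which the tool goes at most 62.5 mm and 10.7 degrees, less where a joint would pass 70% of its speed; a pose out of reach is approached as far as the arm can. A call with a gripper value outside its range is refused whole. The fingers move at their own pace and stop on an object; the grip force is fixed at half the most. Time passes only in rows, so rows that repeat a pose let the fingers close. It gives the time, the measured TCP pose, the force, the opening and the grip force at its end, in the units of the state.
- r.sense(): the state, without advancing time (a new reading comes with each control period).
- r.read_camera(name): name is "side" or "top" or "wrist"; returns the picture (420x560x3 uint8, blue, green, red); there is no depth.
- r.camera_params(name): a dict with "mtx" (3x3 intrinsics, pixels), "extrinsics" (4x4, takes a point from camera to world coordinates). Camera axes: x right, y up, looking along -z (the intrinsics and any distortion apply to the point x, -y, -z); pixel columns grow to the right and rows downward; lengths in m; the calibration is good to about 2 mm. A picture is of the moment at which its call begins: read the wrist's pose just before it. camera_params takes no time and is no camera call; for the wrist camera it gives the pose at the moment of the call.
- r.sign_off(): hands the job in; it is judged then, once.
Trained networks look in the newest picture that a camera, given by its name, has taken for a name from the list of things; names that differ only in an ending like _2 or _b are one class to them, and where a whole thing is asked for, a point or a joint stands for the part that bears it (a point fixed in the world has none). Each returns a list of dicts, best first, with "score" (0 to 1); they miss things now and then, are a little off and sometimes report something else, mostly with a low value. They report only what shows in the picture. A call takes as long as a camera call.
- r.search_frame(camera, thing): "rect" ([left, top, right, bottom] as shares, 0 to 1, of the picture: columns of its width, rows of its height, round what is visible of it).
- r.outline_of(camera, thing): "mask" (420x560 bool, what is visible of it) and "rect" ([left, top, right, bottom] as shares, 0 to 1, of the picture: columns of its width, rows of its height, round what is visible of it).
- r.mark_of(camera, thing): "position" ([column, row] as shares, 0 to 1, of the picture: columns of its width, rows of its height: a listed point, or the origin of a listed thing).
The state is a dict: "t": time; "joint_pos": joint angles; "qvel": joint speeds; "joint_torque": joint torques, N m; "ee_pos": TCP position; "ee_rot": TCP orientation; "force": force on the tool from outside, world axes, zero at the start; "torque": the same for the moment, N m; "finger_gap": finger opening in m; "gripper_force": force on a finger pad.
Only numpy, scipy, OpenCV 4.12 (cv2) and the standard library are available. Lean on these libraries where they do the work, as an engineer would, in place of code of your own. Each camera call takes 0.05 s, during which the arm holds its last target. There are 200 camera calls.

## Working session

There is one attempt and no reset: what is moved stays moved. The work goes in short steps, Python scripts to look and compute and a tool call to move; the robot and the scene stay as the last step left them, time stands still between calls to the robot, and variables do not carry over. Pictures are saved under pics/ and viewed, at most 10 in all, crops included, and the job is handed in when it is done.

Besides the shell and the picture viewer there is one more tool, called after ">>>" as name([rows], argument=value, ...), one row to a line, values as JSON. servo_tool: Moves the arm, as the interface text tells. Its arguments: {"type":"object","properties":{"deltas":{"type":"array"}},"required":["deltas"]}

```bash
mkdir -p pics; cat > h.py <<'E'
import numpy as np, cv2
from station import r
def P(cam):
    p=r.camera_params(cam); return np.array(p["mtx"]),np.array(p["extrinsics"])
def ray(cam,s):
    K,E=P(cam); u,v=s[0]*560,s[1]*420
    d=np.linalg.inv(K)@[u,v,1]; d=E[:3,:3]@(d*[1,-1,-1]); return E[:3,3],d/np.linalg.norm(d)
def tri(rs):
    A=sum(np.eye(3)-np.outer(d,d) for o,d in rs); b=sum((np.eye(3)-np.outer(d,d))@o for o,d in rs)
    return np.linalg.solve(A,b)
def proj(cam,X):
    K,E=P(cam); c=E[:3,:3].T@(np.array(X)-E[:3,3]); q=K@(c*[1,-1,-1]); return q[:2]/q[2]
E
python3 - <<'E'
from h import *
im={}
for c in("side","top"): im[c]=r.read_camera(c); cv2.imwrite(f"pics/{c}0.png",im[c])
for n in("dispenser","paddle_left","paddle_right","gold","blue","spoon","jam_pot"):
    rs=[]
    for c in("side","top"):
        m=r.mark_of(c,n)
        for k in m[:2]: print(n,c,np.round(np.array(k["position"])*[560,420],1),round(k["score"],2))
        if m: rs.append(ray(c,m[0]["position"]))
    if len(rs)==2: print("  tri",tri(rs).round(4))
s=r.sense();print(s["t"],s["ee_pos"],s["ee_rot"],s["force"])
E
```

```text
dispenser side [340.9 301.8] 0.65
dispenser top [387.7 195.2] 0.62
  tri [ 0.6642 -0.1493  0.0178]
paddle_left side [293.4 278. ] 0.76
paddle_left top [386.3 230.2] 0.73
  tri [ 0.5477 -0.1196  0.1281]
paddle_right side [309.5 301.2] 0.71
paddle_right side [340.4 305.1] 0.56
paddle_right top [411.7 231. ] 0.85
  tri [ 0.5514 -0.1887  0.123 ]
gold side [350.6 268.4] 0.4
gold top [372.4 177.9] 0.61
  tri [ 0.7064 -0.1001  0.0722]
blue side [366.6 289.3] 0.57
blue top [401.7 168.5] 0.45
  tri [ 0.7196 -0.1776  0.0796]
spoon side [255.1 320.3] 0.66
spoon side [290.3 264.8] 0.3
spoon top [377.9 272.3] 0.63
  tri [ 0.4485 -0.1141  0.002 ]
jam_pot side [366.5 369. ] 0.56
jam_pot side [349.6 266.1] 0.5
jam_pot top [447.9 203.1] 0.94
  tri [ 0.6421 -0.3247  0.0009]
0.8 [0.18183491 0.67598409 0.21393799] [3.14157892e+00 1.55560572e-05 2.87887057e+00] [-0.50391107  0.43872646  0.46009192]
```

View pics/top0.png

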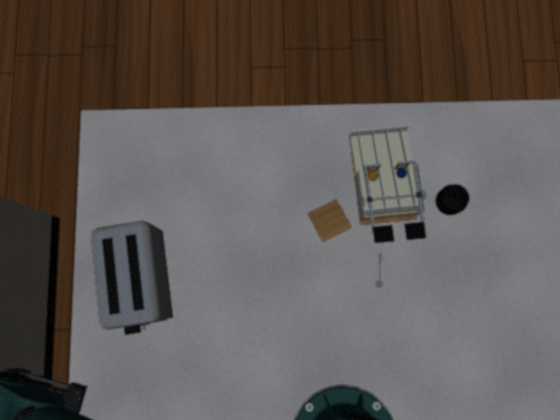

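View pics/side0.png

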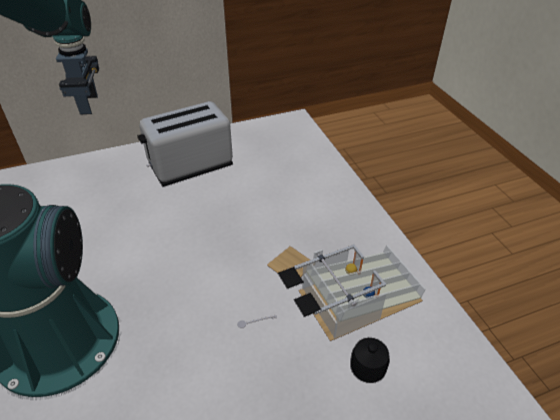

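The gold ball (top view, about 373,175) is in the left lane and the blue one (401,172) is in the right. The black paddles show at about (383,234) for left and (415,231) for right, with the spoon in front of them at (379,270).

```bash
cat >> h.py <<'E'
def onplane(cam,px,z):
    o,d=ray(cam,np.array(px)/[560,420]); return o+d*(z-o[2])/d[2]
def rel(X,yaw):
    s=r.sense(); from scipy.spatial.transform import Rotation as R
    Rm=R.from_euler("xyz",s["ee_rot"]).as_matrix()
    dy=-((yaw-s["ee_rot"][2]+np.pi/2)%np.pi-np.pi/2)
    return (Rm.T@(np.array(X)-s["ee_pos"])*100).round(2), round(dy,3)
E
python3 - <<'E'
from h import *
for c,roi in(("top",(365,222,430,245)),("side",(272,262,322,318))):
    im=cv2.imread(f"pics/{c}0.png"); x0,y0,x1,y1=roi
    m=(im[y0:y1,x0:x1].max(2)<60).astype(np.uint8)
    n,_,st,ce=cv2.connectedComponentsWithStats(m)
    for i in range(1,n):
        if st[i,4]>60:
            px=ce[i]+[x0+.5,y0+.5]; print(c,st[i],px.round(1),onplane(c,px,.124).round(4))
yaw=0.07
for z in(.3,): print(rel([.549,-.115,z],yaw),rel([.3,.3,z],yaw))
for n in("toaster",): print(onplane("top",np.array(r.mark_of("top",n)[0]["position"])*[560,420],0))
E
```

```text
top [ 40   0  21  18 298] [415.3 230.9] [ 0.5473 -0.1968  0.124 ]
top [  8   4  21  17 299] [383.3 234.1] [ 0.5405 -0.1127  0.124 ]
side [  6   5  26  21 302] [290.7 277.8] [ 0.541  -0.1136  0.124 ]
side [ 23  31  25  23 353] [307.7 304.6] [ 0.5479 -0.1968  0.124 ]
(array([-56.  , -66.85,  -8.61]), np.float64(-0.333)) (array([-21.18, -33.24,  -8.61]), np.float64(-0.333))
[0.44656789 0.54661193 0.        ]
```

>>> servo_tool([
  [[0,0,-6,0,0],[-1,-1,-9,0,0],[-55.2,-67,-9,-0.344,0],[-55.2,-67,-9,-0.344,0],[-55.2,-67,-9,-0.344,0],[-55.2,-67,-9,-0.344,0],[-55.2,-67,-9,-0.344,0],[-55.2,-67,-9,-0.344,0],[-55.2,-67,-9,-0.344,0],[-55.2,-67,-9,-0.344,0]],
])

```text
t: 2.1
ee_pos: [0.3955, 0.2063, 0.3044]
ee_rot: [3.141, 0.001, -3.06]
force: [0.1, 0.6, 0.8]
finger_gap: 0.0007
gripper_force: 0.0
```

>>> servo_tool([
  [[-11.9,-33.1,8,0,0],[-11.9,-33.1,8,0,0],[-11.9,-33.1,8,0,0],[-11.9,-33.1,8,0,0],[-11.9,-33.1,8,0,0],[-11.9,-33.1,8,0,0],[-11.9,-33.1,8,0,0],[-11.9,-33.1,8,0,0]],
])

```text
t: 3.1
ee_pos: [0.5401, -0.1118, 0.2239]
ee_rot: [3.141, -0.0, -3.061]
force: [-0.1, 0.9, -0.3]
finger_gap: 0.0005
gripper_force: 0.0
```

```bash
python3 - <<'E'
from h import *
s=r.sense(); print(s["t"],s["ee_pos"],s["ee_rot"],s["force"])
im=r.read_camera("wrist"); 
for n in("paddle_left","paddle_right","gold","blue"):
    for k in r.mark_of("wrist",n)[:2]:
        px=np.array(k["position"])*[560,420]; z=.126 if "pad" in n else .069
        print(n,px.round(1),round(k["score"],2),onplane("wrist",px,z).round(4))
p=proj("wrist",[*s["ee_pos"][:2],.126]); print(p)
cv2.circle(im,tuple(int(v) for v in p),4,(0,0,255),1)
p=proj("wrist",[.541,-.114,.126]); cv2.circle(im,tuple(int(v) for v in p),4,(0,255,0),1)
cv2.imwrite("pics/w1.png",im); 
E
```

```text
3.1 [ 0.54013051 -0.11181044  0.22391727] [ 3.14136266e+00 -3.14582778e-04 -3.06078215e+00] [-0.11865746  0.92665179 -0.30309358]
paddle_left [265.8 211.8] 0.91 [ 0.5411 -0.1162  0.126 ]
paddle_left [273.4  96.9] 0.49 [ 0.4558 -0.1174  0.126 ]
paddle_right [168.1 212.5] 0.77 [ 0.5481 -0.1917  0.126 ]
[271.66852946 210.80995964]
```

View pics/w1.png

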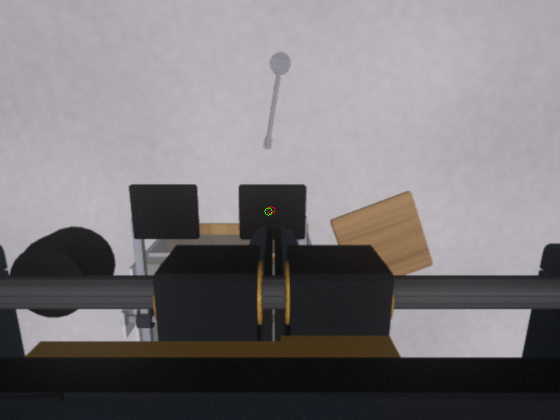

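The wrist view shows the TCP projection at (271,211), in the middle of the left paddle (240–306, 185–239). Next I press.

>>> servo_tool([
  [[0,0,5,0,0],[0,0,9,0,0],[-0.1,0,11,0,0],[-0.4,0,12.5,0,0],[-0.6,0,13.5,0,0],[-0.6,0,13.5,0,0],[-0.6,0,13.5,0,0],[-0.6,0,13.5,0,0],[-0.6,0,13.5,0,0],[-0.6,0,13.5,0,0]],
])

```text
t: 4.6
ee_pos: [0.547, -0.1115, 0.0901]
ee_rot: [3.142, 0.001, -3.06]
force: [-7.4, 4.4, 13.6]
finger_gap: 0.0006
gripper_force: 7.6
```

```bash
python3 - <<'E'
from h import *
im=r.read_camera("side"); im2=r.read_camera("top")
a=cv2.resize(im[220:350,250:450],None,fx=3,fy=3,interpolation=2)
cv2.imwrite("pics/s2.png",a)
for c in("side","top"):
  for n in("gold","blue"):
    for k in r.mark_of(c,n)[:1]: print(c,n,np.array(k["position"])*[560,420],k["score"])
E
```

```text
side gold [385.896 260.694] 0.55
side blue [369.32  288.792] 0.53
top gold [367.024 137.004] 0.47
top blue [400.512 170.814] 0.51
```

View pics/s2.png

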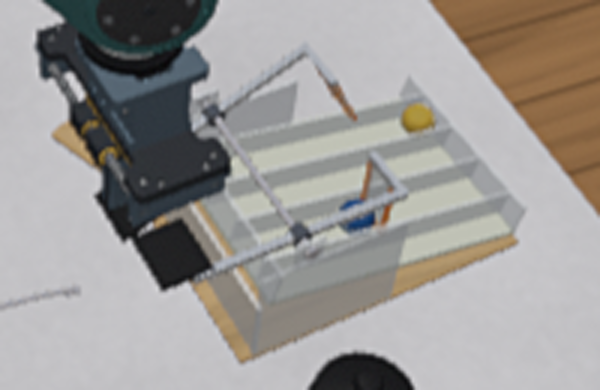

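The left gate is raised. Gold sits at the low end (crop 417,118) and blue is still behind its shut gate (357,213). I'll release the paddle now.

>>> servo_tool([
  [[0.2,0,-1,0,0],[0.5,0,-2.5,0,0],[0.6,0,-4,0,0],[0.6,0,-7,0,0],[0.6,0,-11,0,0],[0.6,0,-15,0,0],[8,0,-18,0,0],[14,0,-18,0,0],[14,0,-18,0,0],[14,0,-18,0,0]],
])

```text
t: 6.15
ee_pos: [0.4072, -0.1233, 0.27]
ee_rot: [-3.141, 0.002, -3.061]
force: [1.0, -0.1, 0.5]
finger_gap: 0.0003
gripper_force: 0.0
```

```bash
python3 - <<'E'
from h import *
im=r.read_camera("side"); im2=r.read_camera("top")
cv2.imwrite("pics/s3.png",np.hstack([cv2.resize(im[220:390,230:450],None,fx=2,fy=2,interpolation=2),cv2.resize(im2[120:290,300:470],None,fx=2,fy=2,interpolation=2)]))
s=r.sense(); print(s["t"],s["force"],s["qvel"].round(3) if hasattr(s["qvel"],"round") else s["qvel"])
E
```

```text
6.25 [ 0.18672747 -0.29408268  0.31734568] [ 0.005  0.018 -0.004  0.001  0.002 -0.   ]
```

View pics/s3.png

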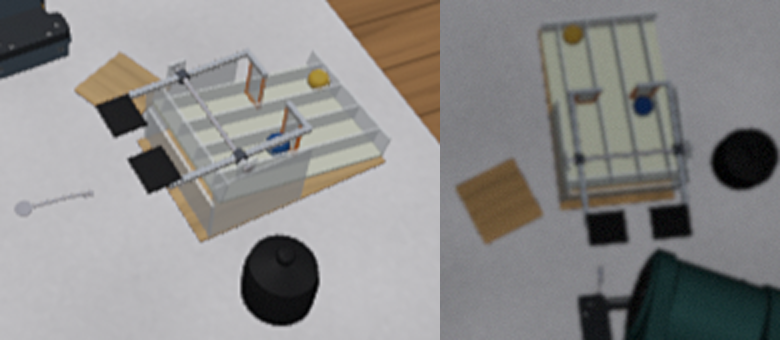

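Both paddles are up and level, and both gates are shut. Gold is at the low end (318,78), blue is behind its gate (277,142), and the spoon, pot and coaster haven't moved.

```bash
python3 -c "
from station import r
print(r.sign_off())"
```

```text
the job is handed in; nothing more can be done
None
```

The gold chocolate rolled to the low end of the left lane, its gate is shut again, the blue one still waits behind its own shut gate, and the job is handed in at about 6 s of the 32 s allowed.

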